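Put the button jars away in the divided tray

TASK

Pull the divided tray out of the little plywood cabinet, stand the three button jars upright on the floor of its cells, one per cell and each in the cell made for its width (smallest jar in the narrowest, largest in the widest), then push the tray fully shut. Do not tip a jar over, and leave the tape measure, the darning mushroom and the glue bottle alone.

Things in the scene. Friction and masses are not known exactly. Their poses are not given: they have to be found in the camera images.
- jar_small_mid (a point): The small one of three upright button jars: plain cylinder 36 mm in diameter, 84 mm high, clear body with mixed buttons, white screw cap of the same diameter (the top 18 mm). All three look alike but for their diameter. They start standing on the table beside the cabinet, in any order. Under 0.3 kg. Point: on the jar's axis half-way up (42 mm above its underside); z is the jar's axis.
- jar_medium_mid (a point): The medium one of three upright button jars: plain cylinder 48 mm in diameter, 84 mm high, clear body with mixed buttons, white screw cap of the same diameter (the top 18 mm). All three look alike but for their diameter. They start standing on the table beside the cabinet, in any order. Under 0.3 kg. Point: on the jar's axis half-way up (42 mm above its underside); z is the jar's axis.
- jar_large_mid (a point): The large one of three upright button jars: plain cylinder 60 mm in diameter, 84 mm high, clear body with mixed buttons, white screw cap of the same diameter (the top 18 mm). All three look alike but for their diameter. They start standing on the table beside the cabinet, in any order. Under 0.3 kg. Point: on the jar's axis half-way up (42 mm above its underside); z is the jar's axis.
- cell_narrow (a point): The narrow cell of the pull-out tray, 46 mm wide across the tray and 70 mm deep along its travel. Point: middle of the cell's floor, 12 mm above the table. Axes as for the tray: x points back into the cabinet, y to the left seen from the front, z up. The cell is 69 mm to the left of the tray's middle line; it moves with the tray. It is bounded by walls whose tops stand 42 mm above its floor (dividers 5 mm thick, front and rear walls 6 mm thick).
- cell_middle (a point): The middle cell of the pull-out tray, 58 mm wide across the tray and 70 mm deep along its travel. Point: middle of the cell's floor, 12 mm above the table. Axes as for the tray: x points back into the cabinet, y to the left seen from the front, z up. The cell is 12 mm to the left of the tray's middle line; it moves with the tray. It is bounded by walls whose tops stand 42 mm above its floor (dividers 5 mm thick, front and rear walls 6 mm thick).
- cell_wide (a point): The wide cell of the pull-out tray, 70 mm wide across the tray and 70 mm deep along its travel. Point: middle of the cell's floor, 12 mm above the table. Axes as for the tray: x points back into the cabinet, y to the left seen from the front, z up. The cell is 57 mm to the right of the tray's middle line; it moves with the tray. It is bounded by walls whose tops stand 42 mm above its floor (dividers 5 mm thick, front and rear walls 6 mm thick).
- tray_grip (a point): Upright dark wooden grip fin in front of the tray, on its middle line: 12 mm thick across the tray (y), 30 mm long (x), its top 92 mm above the table, standing on a ledge 12 mm high. Point: middle of the fin, 72 mm above the table. The end of the fin that faces the cabinet is 30 mm in front of the tray's front wall; when shut this point is 45 mm in front of the cabinet's front face. The middle of the cells lies 86 mm behind this point (+x).
- tray (a joint): How far the wooden tray is pulled out of the cabinet, in m: 0 fully in, 0.14 fully out (stop). It slides straight along its own -x, runs with a few newtons of friction and stays where it is left; it starts shut or up to 0.02 ajar. When fully out, the rear walls of the cells are 58 mm in front of the cabinet.
- cabinet: Low plywood cabinet, fixed to the table: 224 mm wide, 210 mm deep, 118 mm high, open at the front; clear height under its top 106 mm above the table, so that a jar standing on a cell floor (top 96 mm above the table) passes under it. Origin: on the table under the middle of its front face; x points from the front to the back, z up.
- tape_mid (a point): Bystander: steel tape-measure case, 62 x 62 x 26 mm, lying flat. Point: its centre.
- darner_mid (a point): Bystander: wooden darning mushroom, 68 mm across, 100 mm high, standing on its foot. Point: on its axis half-way up.
- glue_mid (a point): Bystander: glue bottle, 44 mm in diameter, 120 mm high, standing. Point: on its axis half-way up.

How it is judged:
At the end, for the whole second after the job is handed in: Each jar stands upright (within 0.1 rad) and at rest on the floor of its own cell (small in narrow, medium in middle, large in wide; axis within 24 mm of the cell's middle, underside within 4 to 6 mm of the floor), and the tray is shut to within 8 mm (value of joint tray below 0.008 m and horizontal distance between jar_small_mid and cell_narrow below 0.024 m and z of jar_small_mid in the frame of cell_narrow between 0.036 and 0.046 m and angle between each of jar_small_mid, jar_medium_mid, jar_large_mid's own z axis and vertical below 0.1 rad and linear speed of each of jar_small, jar_medium, jar_large below 0.02 m/s and horizontal distance between jar_medium_mid and cell_middle below 0.024 m and z of jar_medium_mid in the frame of cell_middle between 0.036 and 0.046 m and horizontal distance between jar_large_mid and cell_wide below 0.024 m and z of jar_large_mid in the frame of cell_wide between 0.036 and 0.046 m); the robot touches nothing.
It fails at once if the tape measure is moved by more than 40 mm or knocked over (distance of tape_mid from where it was at the start of the episode above 0.04 m or angle between tape_mid's own z axis and vertical above 0.7 rad).
It fails at once if the darning mushroom is moved by more than 40 mm or knocked over (distance of darner_mid from where it was at the start of the episode above 0.04 m or angle between darner_mid's own z axis and vertical above 0.7 rad).
It fails at once if the glue bottle is moved by more than 40 mm or knocked over (distance of glue_mid from where it was at the start of the episode above 0.04 m or angle between glue_mid's own z axis and vertical above 0.7 rad).
It fails at once if a jar is tipped over (more than 1 rad from upright) (angle between any of jar_small_mid, jar_medium_mid, jar_large_mid's own z axis and vertical above 1 rad).
It also fails if it takes over 72 s, if anything falls off the work surface, if the arm or the gripper's body presses on something with over 40 N, if the wrist force passes 120 N, or if a joint passes its speed limit or range.

ROBOT

A 6-joint arm with a two-finger parallel gripper is mounted at the origin on the work surface. World frame = base frame: x ahead of the robot, y to its left, z up, the work surface at z = 0. Lengths are in m, angles in rad, forces in N, time in s.
With the tool pointing down it reaches from about 0.275 to 0.875 m from the base axis. Payload 12.5 kg.
Tool frame: the origin (TCP) lies at the very end of the fingers, on their centre line; the grasp point (between the pads) lies 19 mm behind it; z points along the fingers, y is the line along which they close (so a half turn about z gives the same grasp; the last joint's range is limited). The gripper opens to 85 mm and grips with 20 to 120 N. Pads are 22 mm wide; open, the fingers measure 114 mm over their backs; the gripper's body (76 mm by 85 mm) begins 54 mm behind the grasp point. The pads swing forward as they close: fully open they stand 13 mm farther back than shut.
Start: joints at [1.197, 0.351, 1.652, -0, 1.139, -0.085], TCP at [0.157, 0.527, 0.231] pointing down, gripper open.
Joint ranges: [-2.75, 2.75], [-0.79, 2.1], [0.01, 2.65], [-1.57, 4.71], [0.07, 3.14], [-2.87, 2.87]. Speed limits (rad/s): [2.22, 2.22, 2.79, 3.14, 3.14, 3.14].

INTERFACE

Orientations are given as a 3x3 rotation matrix whose columns are the frame's x, y, z axes.
In Python, from bench import manip gives the robot as it stands. Calls block until the motion is done:
- manip.move_ptp(position, orientation): joint-space move of the TCP to a pose.
- manip.move_l(position, attitude=None, max_speed=0.15): straight line of the TCP; attitude=None keeps the orientation; max_speed is the mean speed in m/s.
- manip.move_j(angles): joint-space move.
- manip.set_gripper(opening, effort=None): opening from 0.0 (shut) to 1.0 (fully open); effort is the grip in N (None keeps the last); returns when the fingers have stopped.
- manip.dwell(seconds).
- manip.inverse_kinematics(position, orientation): joint angles nearest the present ones, or None.
- manip.grab_frame(name): name is "scene" or "top"; returns (picture, depth): 400x640x3 uint8, red, green, blue; 400x640 float32, m along the optical axis (not along the pixel's ray), 0 where there is no reading.
- manip.get_calibration(name): a dict with "camera_matrix" (3x3 intrinsics, pixels), "R" (3x3) and "t" (3): a world point X has camera coordinates R X + t. Camera axes: x right, y down, z forward; pixel columns grow to the right and rows downward; lengths in m; the calibration is good to about 2 mm. A picture is of the moment at which its call begins. get_calibration takes no time and is no camera call.
A pose or a line that the arm cannot do raises manip.Unreachable and nothing moves.
- manip.sign_off(): hands the job in; it is judged then, once.
Trained networks look in the newest picture that a camera, given by its name, has taken for a name from the list of things; names that differ only in an ending like _2 or _b are one class to them, and where a whole thing is asked for, a point or a joint stands for the part that bears it (a point fixed in the world has none). Each returns a list of dicts, best first, with "confidence" (0 to 1); they miss things now and then, are a little off and sometimes report something else, mostly with a low value. They report only what shows in the picture. A call takes as long as a camera call.
- manip.look_for(camera, name): "at" ([x, y, z] in m, in world coordinates, good to about 4 mm: the middle of the surface that is visible of it).
Readings, each from a call of its own:
- manip.current_time(): time.
- manip.current_qpos(): joint angles.
- manip.current_joint_vel(): joint speeds.
- manip.current_joint_torque(): joint torques, N m.
- manip.current_ee_pos(): TCP position.
- manip.current_tcp_rot(): TCP orientation.
- manip.current_force(): force on the tool from outside, world axes, zero at the start.
- manip.current_ft_torque(): the same for the moment, N m.
- manip.current_grip_width(): opening from 0.0 (shut) to 1.0 (fully open).
- manip.current_grip_force(): force on a finger pad.
Only numpy, scipy, OpenCV 4.12 (cv2) and the standard library are available. Lean on these libraries where they do the work, as an engineer would, in place of code of your own. Each camera call takes 0.05 s, during which the arm holds its last target. There are 200 camera calls.

## Working session

There is one attempt and no reset: what is moved stays moved. The work goes in short steps, each a Python script; the robot and the scene stay as the last script left them, time stands still between calls to the robot, and variables do not carry over. Pictures are saved under pics/ and viewed, at most 10 in all, crops included, and the job is handed in when it is done.

```bash
mkdir -p pics
python3 - <<'E'
from bench import manip
import cv2, numpy as np
for c in ("top","scene"):
    im,d=manip.grab_frame(c); cv2.imwrite(f"pics/{c}0.png",im[:,:,::-1]); np.savez(f"{c}0.npz",im=im,d=d)
    k=manip.get_calibration(c); print(c,np.round(k["R"],3).tolist(),np.round(k["t"],3),np.round(k["camera_matrix"],1).tolist())
    for n in ["jar_small_mid","jar_medium_mid","jar_large_mid","tray_grip","cabinet","tape_mid","darner_mid","glue_mid","cell_wide","cell_narrow"]:
        print(n,[(np.round(r["at"],3).tolist(),round(r["confidence"],2)) for r in manip.look_for(c,n)[:4]])
print(manip.current_time())
E
```

```text
top [[-0.007, -1.0, 0.008], [-0.986, 0.005, -0.164], [0.164, -0.009, -0.986]] [0.063 0.532 1.273] [[397.2, 0.0, 319.3], [0.0, 397.2, 198.3], [0.0, 0.0, 1.0]]
jar_small_mid []
jar_medium_mid [([0.493, 0.346, 0.082], 0.74), ([0.637, -0.052, 0.013], 0.61)]
jar_large_mid [([0.415, 0.219, 0.084], 0.83)]
tray_grip [([0.632, -0.051, 0.015], 0.58)]
cabinet [([0.723, -0.033, 0.118], 0.76), ([0.585, -0.339, 0.07], 0.21)]
tape_mid [([0.388, 0.474, 0.025], 0.75)]
darner_mid [([0.445, -0.324, 0.083], 0.96)]
glue_mid [([0.588, -0.338, 0.074], 0.58)]
cell_wide [([0.64, -0.049, 0.014], 0.56)]
cell_narrow [([0.636, -0.051, 0.013], 0.61)]
scene [[0.714, 0.7, 0.002], [0.583, -0.593, -0.556], [-0.388, 0.398, -0.831]] [-0.395 -0.242  1.563] [[469.1, 0.0, 317.8], [0.0, 469.1, 202.4], [0.0, 0.0, 1.0]]
jar_small_mid [([0.588, 0.238, 0.06], 0.85)]
jar_medium_mid [([0.509, 0.341, 0.062], 0.63)]
jar_large_mid [([0.436, 0.207, 0.073], 0.77)]
tray_grip [([0.598, -0.064, 0.012], 0.85)]
cabinet [([0.757, -0.062, 0.114], 0.62)]
tape_mid [([0.4, 0.475, 0.024], 0.68)]
darner_mid [([0.459, -0.334, 0.087], 0.79), ([0.437, 0.204, 0.07], 0.66)]
glue_mid [([0.601, -0.35, 0.081], 0.88)]
cell_wide [([0.603, -0.062, 0.012], 0.66)]
cell_narrow [([0.602, -0.063, 0.01], 0.9), ([0.6, -0.35, 0.078], 0.74), ([0.432, 0.205, 0.072], 0.47)]
1.1
```

View pics/top0.png

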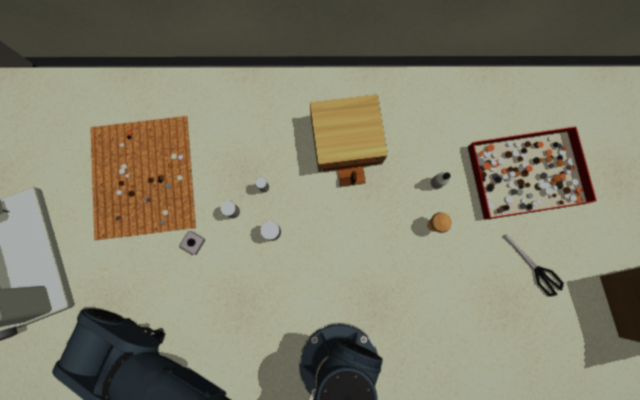

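View pics/scene0.png

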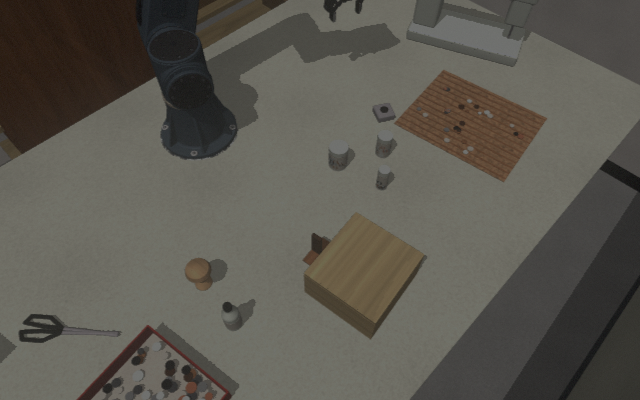

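```bash
cat > h.py <<'E'
from bench import manip
import numpy as np, cv2
def cloud(cam,im=None,d=None):
    if d is None: im,d=manip.grab_frame(cam)
    k=manip.get_calibration(cam); K=k["camera_matrix"]
    v,u=np.mgrid[:d.shape[0],:d.shape[1]]
    P=np.stack([(u-K[0][2])/K[0][0]*d,(v-K[1][2])/K[1][1]*d,d],-1)
    W=(P-np.array(k["t"]))@np.array(k["R"]); W[d==0]=np.nan
    return W,im
def down(yaw):  # tool y (closing line) at angle yaw from world y
    c,s=np.cos(yaw),np.sin(yaw)
    x=np.array([c,s,0]);z=np.array([0,0,-1.]);return np.stack([x,np.cross(z,x),z],1)
E
python3 - <<'E'
from h import *
for c in("top","scene"):
    f=np.load(c+"0.npz");W,im=cloud(c,f["im"],f["d"])
    x,y,z=W[...,0],W[...,1],W[...,2]
    # jar caps and others: points near top
    for n,zc,p in(("small",.084,(.588,.245)),("medium",.084,(.497,.346)),("large",.084,(.42,.215)),("darner",.09,(.45,-.33)),("glue",.1,(.59,-.342)),("tape",.02,(.39,.474))):
        m=(abs(z-zc)<.007 if n in("small","medium","large") else z>zc-.02)&(np.hypot(x-p[0],y-p[1])<.055)
        if m.sum()<5: print(c,n,"none");continue
        cc,r=cv2.minEnclosingCircle(W[m][:,:2].astype(np.float32)); print(c,n,m.sum(),np.round(cc,3),round(r,4),np.round(np.nanmedian(z[m]),3))
    m=(abs(z-.118)<.006)&(abs(x-.73)<.2)&(abs(y+.04)<.2)
    print(c,"cab",cv2.minAreaRect(W[m][:,:2].astype(np.float32)))
    m=(z>.06)&(z<.1)&(x<.63)&(abs(y+.05)<.1)&(x>.4)
    if m.sum(): print(c,"fin",m.sum(),cv2.minAreaRect(W[m][:,:2].astype(np.float32)),W[m].mean(0))
E
```

```text
top small 92 [0.579 0.249] 0.0178 0.083
top medium 182 [0.496 0.352] 0.024 0.084
top large 275 [0.425 0.219] 0.0301 0.084
top darner 338 [ 0.446 -0.328] 0.0337 0.091
top glue 110 [ 0.589 -0.343] 0.0194 0.092
top tape 595 [0.39  0.474] 0.0549 0.022
top cab ((0.7480081915855408, -0.034617163240909576), (0.21104930341243744, 0.22511926293373108), 7.092000484466553)
top fin 48 ((0.5988274216651917, -0.05302649363875389), (0.03030284494161606, 0.01171985175460577), 8.536710739135742) [ 0.59760154 -0.05215213  0.08637481]
scene small 105 [0.581 0.247] 0.019 0.083
scene medium 159 [0.496 0.349] 0.0251 0.084
scene large 254 [0.426 0.218] 0.0325 0.084
scene darner 519 [ 0.45  -0.331] 0.033 0.092
scene glue 198 [ 0.593 -0.345] 0.0193 0.093
scene tape 455 [0.391 0.474] 0.0549 0.02
scene cab ((0.7489306926727295, -0.034592196345329285), (0.21059706807136536, 0.22773049771785736), 7.238550662994385)
scene fin 99 ((0.601235032081604, -0.05488671734929085), (0.028790904209017754, 0.013109809719026089), 6.641600608825684) [ 0.60236473 -0.05661569  0.08223316]
```

The two views agree. In the top picture the jars are at small (262,185), medium (229,209) and large (270,231). The cabinet is at (348,132) with about 7° of yaw, and the fin at (352,176) shows the tray nearly shut. Next I pull the tray.

```bash
cat >> h.py <<'E'
TH=np.radians(7.15); CX=np.array([np.cos(TH),np.sin(TH)]); CY=np.array([-CX[1],CX[0]])
FRONT=np.array([.7485,-.0346])-.105*CX
def best(p,yaw0):  # yaw or yaw+pi: whichever keeps last joint nearest zero
    c=[]
    for y in(yaw0,yaw0+np.pi):
        q=manip.inverse_kinematics(list(p),down(y))
        if q is not None: c.append((abs(q[5]),y))
    return down(min(c)[1])
E
python3 - <<'E'
from h import *
print(np.round(FRONT,4))
f=np.array([.600,-.0535])
J=dict(s=(.580,.248),m=(.496,.3505),l=(.4255,.2185))
for k,p in J.items(): print(k,np.round(manip.inverse_kinematics([*p,.05],best([*p,.05],TH+np.pi/2)),2))
f2=f-.14*CX
for dy in(.069,.012,-.057):
    p=f2+.086*CX+dy*CY; print(np.round(manip.inverse_kinematics([*p,.062],best([*p,.062],TH+np.pi/2)),2))
R=best([*f,.052],TH)
manip.move_ptp([*f,.16],R); manip.set_gripper(.5,60)
manip.move_l([*f,.052],max_speed=.12); manip.set_gripper(0.)
print(manip.current_time(),manip.current_grip_width(),manip.current_grip_force(),manip.current_force())
manip.move_l([*(f-.139*CX),.052],max_speed=.08)
print(manip.current_ee_pos(),manip.current_force(),manip.current_time())
manip.set_gripper(.5)
e=manip.current_ee_pos(); manip.move_l([e[0],e[1],.17],max_speed=.2)
p=J["s"]; manip.move_ptp([*p,.15],best([*p,.05],TH+np.pi/2)); print(manip.current_time())
for c in("top","scene"):
    W,im=cloud(c); cv2.imwrite(f"pics/{c}1.png",im[:,:,::-1]); x,y,z=np.moveaxis(W,2,0)
    m=(z>.065)&(z<.1)&(x<.6)&(abs(y+.05)<.06)&(x>.38)
    if m.sum(): print(c,"fin",m.sum(),cv2.minAreaRect(W[m][:,:2].astype(np.float32)))
    m=(abs(z-.054)<.005)&(x<.62)&(abs(y+.05)<.15)&(x>.44)
    if m.sum(): print(c,"walls",m.sum(),cv2.minAreaRect(W[m][:,:2].astype(np.float32)))
E
```

```text
[ 0.6443 -0.0477]
s [ 0.33  0.71  1.55 -0.    0.87  0.21]
m [ 0.54  0.68  1.62 -0.    0.84  0.41]
l [ 0.38  0.51  1.97 -0.    0.67  0.25]
[-0.07  0.57  1.81 -0.    0.77 -0.2 ]
[-0.17  0.58  1.78 -0.    0.78 -0.3 ]
[-0.29  0.6   1.73 -0.    0.8  -0.42]
5.6167 0.13524516463518554 59.233344197273254 [-0.93594562  4.80058326  6.30843051]
[ 0.46267201 -0.07059021  0.05267064] [-0.39407378  5.49818007  8.28845024] 7.5
9.9333
top fin 45 ((0.4618678689002991, -0.07021603733301163), (0.030109750106930733, 0.011369481682777405), 5.270869255065918)
top walls 358 ((0.5190196633338928, -0.0637640431523323), (0.13955944776535034, 0.1943981796503067), 7.367575645446777)
scene fin 85 ((0.46270233392715454, -0.07216044515371323), (0.030769919976592064, 0.013339117169380188), 6.001684665679932)
scene walls 590 ((0.5200076699256897, -0.063820980489254), (0.13997042179107666, 0.1970399022102356), 7.017301082611084)
```

```bash
cat >> h.py <<'E'
FIN=np.array([.4622,-.071]); CELL={k:FIN+.086*CX+dy*CY for k,dy in dict(s=.069,m=.012,l=-.057).items()}
JAR=dict(s=(.580,.248),m=(.496,.3505),l=(.4255,.2185)); DIA=dict(s=36,m=48,l=60)
def transfer(k):
    p=JAR[k]; c=CELL[k]; R=best([*p,.05],TH+np.pi/2)
    manip.set_gripper(1.); 
    if np.hypot(*(np.array(manip.current_ee_pos()[:2])-p))>.01: manip.move_ptp([*p,.16],R)
    manip.move_l([*p,.05],R,max_speed=.15); manip.set_gripper(0.,40)
    print(k,"grip",manip.current_grip_width(),manip.current_grip_force())
    manip.move_l([*p,.17],max_speed=.15)
    R=best([*c,.17],TH+np.pi/2); manip.move_ptp([*c,.17],R)
    print("held",manip.current_grip_width(),manip.current_force())
    for z in np.arange(.085,.058,-.002) if 0 else (.075,.0635): manip.move_l([*c,z],max_speed=.08)
    f=manip.current_force(); print("placed",np.round(f,1),np.round(manip.current_ee_pos(),4),np.round(c,4))
    manip.set_gripper(min(1.,DIA[k]/85+.2)); manip.move_l([*c,.18],max_speed=.15); print(manip.current_time())
E
python3 - <<'E'
from h import *
transfer("s")
p=JAR["m"]; manip.move_ptp([*p,.16],best([*p,.05],TH+np.pi/2))
for c in("top","scene"):
    W,im=cloud(c); cv2.imwrite(f"pics/{c}2.png",cv2.resize(im[:,:,::-1][100:320,200:480],None,fx=2,fy=2)); x,y,z=np.moveaxis(W,2,0)
    q=CELL["s"]; m=(z>.085)&(z<.11)&(np.hypot(x-q[0],y-q[1])<.04)
    cc,r=cv2.minEnclosingCircle(W[m][:,:2].astype(np.float32)); print(c,np.round(cc,4),r,np.median(z[m]),q)
E
```

```text
s grip 0.4134969993525011 39.702959060668945
held 0.41085134495849157 [ 0.38465197  1.02208721 -0.9962449 ]
placed [-0.3  0.3 -0.8] [0.5388 0.0082 0.0633] [0.5389 0.0082]
16.6417
top [0.5377 0.0096] 0.01783711090683937 0.0958250752211901 [0.53894299 0.00816763]
scene [0.5387 0.0072] 0.018529213964939117 0.09559486617779013 [0.53894299 0.00816763]
```

View pics/top2.png

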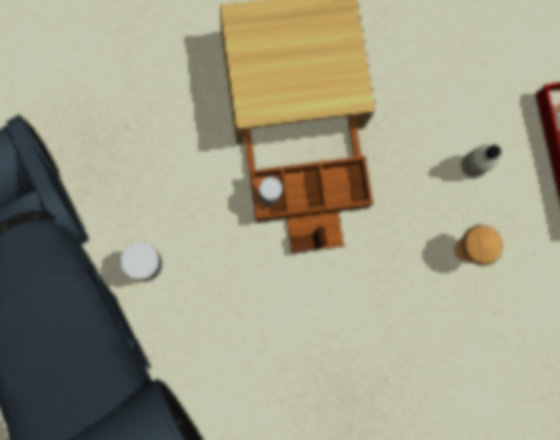

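The crop shows the small jar in the left, narrow cell at about (270,188). Its top is at 96 mm, so it stands on the floor, and the tray is out. The fin at (320,238) and the bystanders are where they were. On to the other two jars.

Run:
```python
from h import *
transfer("m"); transfer("l")
f=FIN; R=best([*f,.052],TH); manip.move_ptp([*JAR["l"],.2],R)
for c in("top","scene"):
    W,im=cloud(c); cv2.imwrite(f"pics/{c}3.png",cv2.resize(im[:,:,::-1][100:320,200:480],None,fx=2,fy=2)); x,y,z=np.moveaxis(W,2,0)
    for k,q in CELL.items():
        m=(z>.08)&(z<.11)&(np.hypot(x-q[0],y-q[1])<.035)
        cc,r=cv2.minEnclosingCircle(W[m][:,:2].astype(np.float32)); print(c,k,np.round(np.array(cc)-q,4),round(r,4),np.median(z[m]),z[m].min(),z[m].max())
    m=(z>.065)&(z<.1)&(x<.485)&(abs(y+.05)<.06)&(x>.38)
    if m.sum(): print(c,"fin",cv2.minAreaRect(W[m][:,:2].astype(np.float32)))
print(manip.current_time())
```

```text
m grip 0.5561447071507151 40.64447343349457
held 0.5463488882093315 [-0.23173413 -0.00577882 -0.94128388]
placed [-0.1  0.3 -0.9] [ 0.5459 -0.0484  0.0631] [ 0.546  -0.0484]
25.1083
l grip 0.690014010686196 41.753631234169006
held 0.6875980356067606 [ 0.9484677   0.39164168 -1.5385654 ]
placed [ 1.1 -0.9 -1. ] [ 0.5545 -0.1169  0.063 ] [ 0.5546 -0.1169]
32.9917
top s [ 0.0006 -0.008 ] 0.0272 0.09500250270660147 0.08083826801790461 0.10254152202819777
top m [-0.0007  0.0022] 0.0243 0.0960918173477842 0.08083826801790461 0.10100505785602652
top l [-0.0006  0.0004] 0.0299 0.09564350675354664 0.0809610942383411 0.10541795424531956
top fin ((0.46008914709091187, -0.06954248249530792), (0.011600370518863201, 0.02730425074696541), 89.7925796508789)
scene s [ 0.0006 -0.0085] 0.0264 0.09512331373475871 0.08025943357257051 0.10095559373779707
scene m [0.0007 0.0014] 0.0252 0.09573068085740294 0.0801553618853386 0.10197550985516332
scene l [-0.0002 -0.0021] 0.0313 0.09550427158936092 0.08009540791792714 0.10346358470454112
scene fin ((0.4633711278438568, -0.07273007184267044), (0.02871181070804596, 0.014305834658443928), 10.50963306427002)
35.025
```

View pics/top3.png

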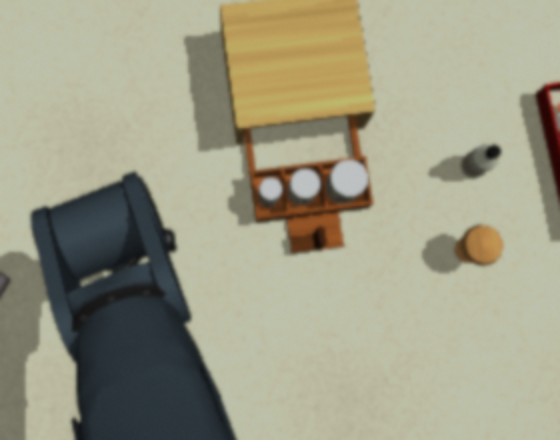

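All three jars stand in their own cells, with tops at 96 mm. In the crop they are at (270,188), (305,184) and (349,179). Now I push the tray shut.

Run:
```python
from h import *
f=FIN; R=best([*f,.052],TH)
manip.set_gripper(.5,60); manip.move_ptp([*f,.16],R); manip.move_l([*f,.052],max_speed=.12); manip.set_gripper(0.)
g=FRONT-.045*CX
manip.move_l([*(g-.005*CX),.052],max_speed=.06)
manip.move_l([*(g+.001*CX),.052],max_speed=.02)
print("force",np.round(manip.current_force(),1),np.round(manip.current_ee_pos(),4),np.round(g,4))
manip.set_gripper(.5); e=manip.current_ee_pos(); manip.move_l([e[0],e[1],.18],max_speed=.15)
manip.move_ptp([.4255,.2185,.25],R)
for c in("top","scene"):
    W,im=cloud(c); cv2.imwrite(f"pics/{c}4.png",cv2.resize(im[:,:,::-1][100:380,200:480],None,fx=2,fy=2)); x,y,z=np.moveaxis(W,2,0)
    m=(z>.06)&(z<.1)&(x<.622)&(abs(y+.05)<.06)&(x>.5)
    if m.sum(): r=cv2.minAreaRect(W[m][:,:2].astype(np.float32)); print(c,"fin",r,"open by",(FRONT-r[0])@CX-.045)
print(manip.current_time())
```

```text
force [-1.7  1.7  6.1] [ 0.6007 -0.053   0.0526] [ 0.5997 -0.0533]
top fin ((0.5991712808609009, -0.05295906960964203), (0.030053572729229927, 0.011801344342529774), 6.369908332824707) open by 0.00045259954128120533
scene fin ((0.601428210735321, -0.05506770312786102), (0.03105856664478779, 0.013132059946656227), 7.554903984069824) open by -0.001524323626578429
43.6
```

View pics/scene4.png

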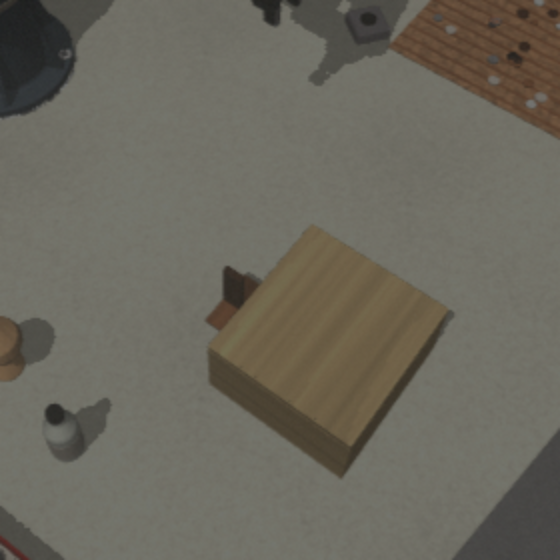

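The crop shows the tray in, with the fin at (235,287) close to the cabinet front. No stop force was felt, so I'll nudge until it shows and then hand in.

Run:
```python
from h import *
g=FRONT-.045*CX; R=best([*g,.052],TH)
manip.move_ptp([*g,.16],R); manip.move_l([*g,.052],max_speed=.12); manip.set_gripper(0.)
f0=np.array(manip.current_force())[:2]@CX
for i in range(1,7):
    manip.move_l([*(g+.001*i*CX),.052],max_speed=.02)
    f=np.array(manip.current_force())[:2]@CX-f0; print(i,round(f,1))
    if abs(f)>12: break
manip.set_gripper(.5); e=manip.current_ee_pos(); manip.move_l([e[0],e[1],.18],max_speed=.15)
manip.dwell(.5); print(manip.current_time(),manip.current_force())
print(manip.sign_off())
```

```text
1 -5.9
2 -13.1
48.7 [-0.82477236 -0.41841153 -0.18501966]
the job is handed in; nothing more can be done
None
```

I handed the job in at about 49 s. Each jar went into its own cell and stood on the cell floor when last seen, the tray is pushed shut against its stop, and the arm stayed clear of the bystanders; the verdict was not reported.

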